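# Clear the chopping board: carrot rounds to the pan, carrot top to the scraps

## Robot

A 6-joint arm with a two-finger parallel gripper is mounted at the origin on the work surface. World frame = base frame: x ahead of the robot, y to its left, z up, the work surface at z = 0. Lengths are in m, angles in rad, forces in N, time in s.
With the tool pointing down it reaches from about 0.275 to 0.75 m from the base axis. Payload 10.2 kg.
Tool frame: the origin (TCP) lies at the very end of the fingers, on their centre line; the grasp point (between the pads) lies robot.tcp_to_grasp behind it (robot.tcp_to_grasp is the distance from the TCP to the grasp point, in m); z points along the fingers, y is the direction in which the jaws open and shut (so a half turn about z gives the same grasp; the last joint's range is limited). The gripper opens to 88 mm and grips with 3 to 60 N. Pads are 18 mm wide; open, the fingers measure 123 mm over their backs; the gripper's body (75 mm by 187 mm) begins 45 mm behind the grasp point.
Start: joints at [0.883, 0.313, 1.498, -0, 1.331, -0.223], TCP at [0.235, 0.469, 0.239] pointing down, gripper open.
Joint ranges: [-2.94, 2.94], [-0.97, 2.17], [0.19, 2.56], [-1.23, 4.37], [0.02, 3.11], [-2.88, 2.88]. Speed limits (rad/s): [2.39, 2.39, 3.01, 3.14, 3.14, 3.14].

## Interface

Orientations are given as [roll, pitch, yaw] about the fixed x, y, z axes, in that order (R = Rz(yaw) Ry(pitch) Rx(roll)).
In Python, from rig import robot, imaging gives the robot as it stands.
- The arm moves only by the tool play_rows, never from a script. Its argument "targets" is text: rows parted by semicolons, each of 5 numbers parted by spaces: the shift along the tool's x, y, z in mm, then the turn about the tool's z in degrees, then the finger opening in mm, from 0 to 88.1. A call has 1 to 20 rows; each row is the pose to reach, as a shift and turn from the pose commanded when the call began, along the tool's axes at that moment; what a row does not reach only later rows make up. A row lasts 1/12 s, in which the tool goes at most 41.7 mm and 7.16 degrees, less where a joint would pass 70% of its speed; a pose out of reach is approached as far as the arm can. A call with a gripper value outside its range is refused whole. The fingers move at their own pace and stop on an object; the grip force is fixed at half the most. Time passes only in rows, so rows that repeat a pose let the fingers close. It gives the time, the measured TCP pose, the force and the opening at its end, in the units of the state.
- robot.get_obs(): the state, without advancing time (a new reading comes with each control period).
- imaging.camera(name): name is "scene" or "top" or "wrist"; returns a dict with "pixels" (480x640x3 uint8, red, green, blue), "intrinsics" (3x3 intrinsics, pixels), "k1" (the pictures are not rectified: a ray, as slopes to the right and down, at radius r is drawn at 1 + k1 r^2 times it, then the intrinsics apply), "eye" and "orientation" of the camera in the world. Camera axes: x right, y up, looking along -z (the intrinsics and any distortion apply to the point x, -y, -z); pixel columns grow to the right and rows downward; lengths in m; the calibration is good to about 2 mm. A picture is of the moment at which its call begins. There is no depth.
- robot.sign_off(): hands the job in, once; it reports no verdict.
The state is a dict: "t": time; "joints": joint angles; "qvel": joint speeds; "effort": joint torques, N m; "tcp_pos": TCP position; "ee_rot": TCP orientation; "force": force on the tool from outside, world axes, zero at the start; "ft_torque": the same for the moment, N m; "gripper_width": finger opening in m.
Only numpy, scipy, OpenCV 4.12 (cv2) and the standard library are available. Lean on these libraries where they do the work, as an engineer would, in place of code of your own. Each camera call takes 0.05 s, during which the arm holds its last target.

## Task

Clear the cut carrot off the chopping board with the fingertips: sweep the three carrot rounds off the end of the board into the deep steel pan, and the carrot's top end with its stalk stubs off the other end into the shallow scrap tray. Slide the pieces along the board and let them drop over the edge - do not pick up or lift any of them - and leave the two onion halves, which are still to be chopped, and everything else on the table as they are.

Things in the scene. Friction and masses are not known exactly. Their poses are not given: they have to be found in the camera images.
- board: wooden chopping board on four short feet, 300 mm (its x) by 320 mm (its y) with square corners. Origin: on the table under the board's centre; its flat top is 90 mm above the origin (90 mm above the table), underside 70 mm. x runs across the board away from the robot, y along it to the left, towards the pan or tray at either end; it stands slightly turned about the vertical. Its ends are the edges at y = +160 and -160 mm. Fixed.
- deep_pan: deep rectangular open stainless steel pan, 265 mm (its x) by 162 mm (its y) over the flat 10 mm rim, 65 mm high, inside 239 x 136 mm, walls and floor 3 mm. Origin: centre of its underside, on the table; axes parallel to the board's. It stands at one end of the board (either end), its near rim tucked 15 mm under the board's overhang, so that what is pushed off that end drops in. Fixed.
- shallow_tray: shallow rectangular open stainless steel tray for scraps, the same as the deep pan but only 30 mm high, at the other end of the board, its near rim likewise under the overhang. Origin: centre of its underside, on the table; axes parallel to the board's. Fixed.
- round1_c (a point): thick round of cut carrot, a disc 32 mm across and 18 mm high (about 15 g) lying flat on the board; slides when pushed. The point is its centre, half-way up (9 mm above the board).
- round2_c (a point): thick round of cut carrot, a disc 32 mm across and 18 mm high (about 15 g) lying flat on the board; slides when pushed. The point is its centre, half-way up (9 mm above the board).
- round3_c (a point): thick round of cut carrot, a disc 32 mm across and 18 mm high (about 15 g) lying flat on the board; slides when pushed. The point is its centre, half-way up (9 mm above the board).
- carrot_top_c (a point): the cut-off top end of the carrot, for scrap: domed, 32 mm across, 22 mm high, with a tuft of short stalk stubs on top up to 33 mm (about 16 g), standing on its flat cut face on the board; slides when pushed. The point is on its axis, 11 mm above its flat face.
- onion_a: half an onion lying cut face down on the middle of the board, a pale dome 62 mm across and 32 mm high, 60 g, loose; must stay where it is. Origin: centre of its cut face, on the board.
- onion_b: half an onion lying cut face down on the middle of the board, a pale dome 62 mm across and 32 mm high, 60 g, loose; must stay where it is. Origin: centre of its cut face, on the board.
- knife: kitchen knife, about 320 mm long, 40 mm wide, 18 mm high, lying on the table beyond the board; leave alone. Origin: underside, where blade meets handle; its x points along the blade.
- peeler: vegetable peeler with a black handle, about 170 mm long, 54 mm wide, 12 mm high, lying on the table; leave alone. Origin: underside, near its middle; x along it.
- steel_cup: small steel cup, 84 mm across, 60 mm high, on the table in front of the board; leave alone. Origin: centre of its underside.
- salt_shaker: steel salt shaker, 44 mm across, 79 mm high, on the table at the left; leave alone. Origin: centre of its underside.
- grater: steel box grater, about 110 x 100 mm, 218 mm high, standing on the table at the right; leave alone. Origin: centre of its underside.

How it is judged:
At the end, for the whole second after the job is handed in: The centres of all three carrot rounds are inside the deep pan, below its rim, and the carrot top's is inside the shallow tray (its centre no more than 35 mm above the tray's underside), all settled (slower than 0.1 m/s) (x of round1_c in the frame of deep_pan between -0.12 and 0.12 m and y of round1_c in the frame of deep_pan between -0.069 and 0.069 m and z of each of round1_c, round2_c, round3_c in the frame of deep_pan below 0.055 m and linear speed of each of round1, round2, round3, carrot_top below 0.1 m/s and x of round2_c in the frame of deep_pan between -0.12 and 0.12 m and y of round2_c in the frame of deep_pan between -0.069 and 0.069 m and x of round3_c in the frame of deep_pan between -0.12 and 0.12 m and y of round3_c in the frame of deep_pan between -0.069 and 0.069 m and x of carrot_top_c in the frame of shallow_tray between -0.12 and 0.12 m and y of carrot_top_c in the frame of shallow_tray between -0.069 and 0.069 m and z of carrot_top_c in the frame of shallow_tray below 0.035 m); the robot touches nothing.
It fails at once if a piece of carrot is lifted off the board (its centre more than 28 mm above the board's top) (height (world z) of any of round1_c, round2_c, round3_c, carrot_top_c above 0.118 m).
It fails at once if a piece of carrot is carried through the air beyond the board's edge instead of dropping over it (its centre more than 35 mm outside the edge and still above the board's top) ((height (world z) of round1_c above 0.09 m and (y of round1_c in the frame of board above 0.195 m or y of round1_c in the frame of board below -0.195 m or x of round1_c in the frame of board above 0.185 m or x of round1_c in the frame of board below -0.185 m)) or (height (world z) of round2_c above 0.09 m and (y of round2_c in the frame of board above 0.195 m or y of round2_c in the frame of board below -0.195 m or x of round2_c in the frame of board above 0.185 m or x of round2_c in the frame of board below -0.185 m)) or (height (world z) of round3_c above 0.09 m and (y of round3_c in the frame of board above 0.195 m or y of round3_c in the frame of board below -0.195 m or x of round3_c in the frame of board above 0.185 m or x of round3_c in the frame of board below -0.185 m)) or (height (world z) of carrot_top_c above 0.09 m and (y of carrot_top_c in the frame of board above 0.195 m or y of carrot_top_c in the frame of board below -0.195 m or x of carrot_top_c in the frame of board above 0.185 m or x of carrot_top_c in the frame of board below -0.185 m))).
It fails at once if an onion half is moved by more than 20 mm (distance of any of onion_a, onion_b from where it was at the start of the episode above 0.02 m).
It fails at once if the knife, peeler, cup, salt shaker or grater is moved by more than 20 mm (distance of any of knife, peeler, steel_cup, salt_shaker, grater from where it was at the start of the episode above 0.02 m).
It also fails if it takes over 54 s, if anything falls off the work surface, if the arm or the gripper's body presses on something with over 40 N, if the wrist force passes 120 N, or if a joint passes its speed limit or range.

## Working session

There is one attempt and no reset: what is moved stays moved. The work goes in short steps, Python scripts to look and compute and a tool call to move; the robot and the scene stay as the last step left them, time stands still between calls to the robot, and variables do not carry over. Pictures are saved under pics/ and viewed, and the job is handed in when it is done.

Besides the shell and the picture viewer there is one more tool, called after ">>>" as a command line: name --argument value ..., lists and objects as JSON in quotes. play_rows: Moves the arm, as the interface text tells. Its arguments: {"type":"object","properties":{"targets":{"type":"string"}},"required":["targets"]}

```bash
mkdir -p pics; ls; python3 - <<'E'
from rig import robot, imaging
import cv2
o=robot.get_obs(); print({k:o[k] for k in('t','tcp_pos','ee_rot','gripper_width')}, robot.tcp_to_grasp)
for n in('top','scene'):
    c=imaging.camera(n); cv2.imwrite(f'pics/{n}0.png',c['pixels'][:,:,::-1]); print(n,c['intrinsics'],c['k1'],c['eye'],c['orientation'])
E
```

```text
pics
{'t': 0.0, 'tcp_pos': array([0.23519592, 0.46910588, 0.23816813]), 'ee_rot': array([-3.14036001e+00, -2.60181766e-04,  2.67675846e+00]), 'gripper_width': 0.08796694349094392} 0.0187
top [[574.08030993   0.         319.28732201]
 [  0.         574.08030993 240.19790118]
 [  0.           0.           1.        ]] -0.1883258026232168 [ 0.28381601 -0.04377269  1.49451413] [ 0.18901565  0.02481633 -1.55665699]
scene [[532.73326136   0.         315.97394265]
 [  0.         532.73326136 236.8939935 ]
 [  0.           0.           1.        ]] -0.04921143676518037 [ 1.36098528 -0.89941354  1.20821192] [ 0.81880043 -0.01951     0.77764795]
```

View pics/top0.png

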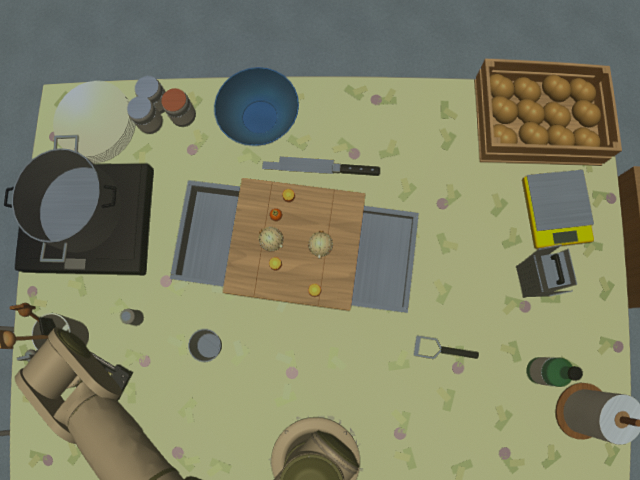

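View pics/scene0.png

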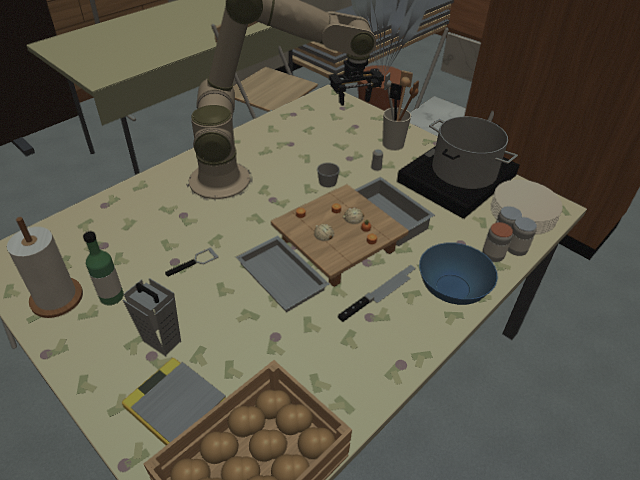

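The board is at about (295,243) in the top view. Three yellow pieces and one orange-red piece are on it, and the deep pan appears to be on the left. I'll zoom in to check.

```bash
cat > h.py <<'E'
import numpy as np, cv2
from scipy.spatial.transform import Rotation as R
def cam(n,save=None):
    from rig import imaging
    c=imaging.camera(n)
    if save: cv2.imwrite(save,c['pixels'][:,:,::-1])
    return c
def px2w(c,uv,z):
    K=c['intrinsics']; d=np.array([c['k1'],0,0,0.])
    p=cv2.undistortPoints(np.array(uv,float).reshape(-1,1,2),K,d).reshape(-1,2)
    r=np.c_[p[:,0],-p[:,1],-np.ones(len(p))]@R.from_euler('xyz',c['orientation']).as_matrix().T
    e=np.array(c['eye']); return e+r*((z-e[2])/r[:,2])[:,None]
def w2px(c,P):
    q=(np.atleast_2d(P)-c['eye'])@R.from_euler('xyz',c['orientation']).as_matrix()
    q=q*[1,-1,-1]
    return cv2.projectPoints(q,np.zeros(3),np.zeros(3),c['intrinsics'],np.array([c['k1'],0,0,0.]))[0].reshape(-1,2)
E
python3 - <<'E'
import cv2
a=cv2.imread('pics/top0.png')[165:325,160:430]; cv2.imwrite('pics/tz.png',cv2.resize(a,None,fx=2.96,fy=2.96,interpolation=2))
a=cv2.imread('pics/scene0.png')[165:315,230:440]; cv2.imwrite('pics/sz.png',cv2.resize(a,None,fx=3.8,fy=3.8,interpolation=2))
E
```

```text
(no output)
```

View pics/tz.png

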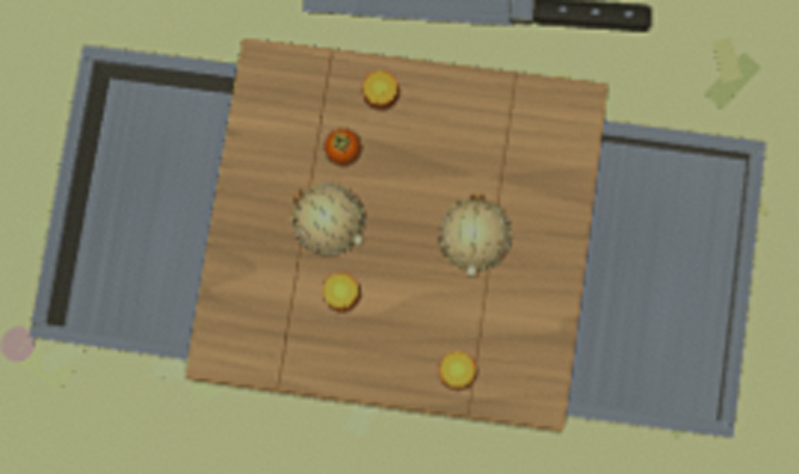

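View pics/sz.png

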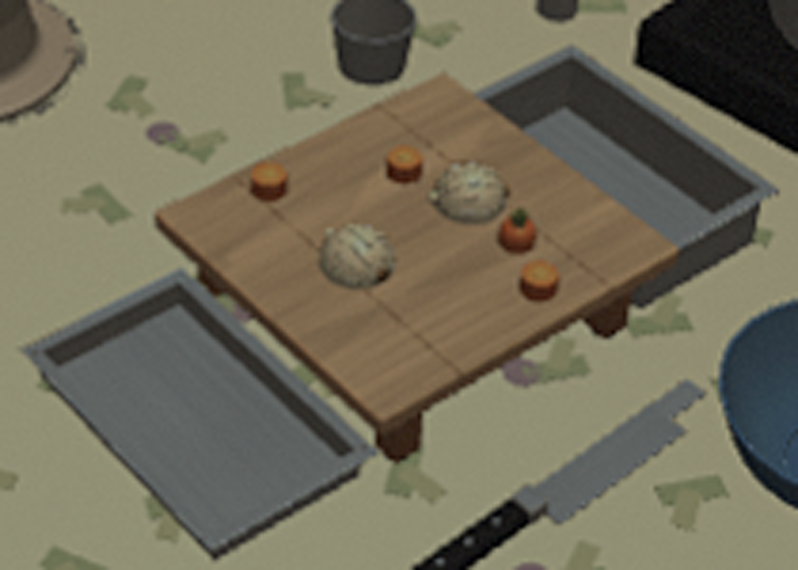

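Deep pan is left (+y), shallow tray is right (−y). The rounds are at zoom pixels (381,88), (341,292) and (458,370), the carrot top at (343,146), and the onions at (329,219) and (476,233).

```bash
python3 - <<'E'
from h import *
import json
c=cam('top')
img=c['pixels']
hsv=cv2.cvtColor(img,cv2.COLOR_RGB2HSV)
f=lambda p:[160+(p[0]-.98)/2.96,165+(p[1]-.98)/2.96]
cor=px2w(c,[f(p) for p in[(243,39),(607,85),(563,431),(188,378)]],.09)[:,:2]
# TL: far +y ; TR far -y; BR near -y ; BL near +y
print(cor.round(4)); s=[np.linalg.norm(cor[i]-cor[(i+1)%4]) for i in range(4)]; print(s)
bc=cor.mean(0)
m=np.array([[.15,.16],[.15,-.16],[-.15,-.16],[-.15,.16]])
q=cor-bc; th=np.arctan2((m[:,0]*q[:,1]-m[:,1]*q[:,0]).sum(),(m*q).sum())
Rb=np.array([[np.cos(th),-np.sin(th)],[np.sin(th),np.cos(th)]])
print('board',bc,th, np.degrees(th), (q@Rb).round(4))
out=dict(bc=bc.tolist(),th=th)
sub=hsv[165:325,160:430]
mask=((sub[...,1]>190)&(sub[...,2]>90)).astype(np.uint8)
n,l,st,ce=cv2.connectedComponentsWithStats(mask)
for i in range(1,n):
    if st[i,4]>20: print(st[i,4],ce[i]+[160,165])
# seeds: highlighted circle centers at top face
P={'rA':(381,88,.108),'rB':(341,292,.108),'rC':(458,370,.108),'top':(343,146,.106),'onA':(329,219,.10),'onB':(476,233,.10)}
for k,(x,y,z) in P.items():
    w=px2w(c,[f((x,y))],z)[0]; b=(w[:2]-bc)@Rb; print(k,w.round(4),'board',b.round(4))
json.dump(out,open('b.json','w'))
o=__import__('rig').robot.get_obs()
Rt=R.from_euler('xyz',o['ee_rot']).as_matrix();print(Rt.round(3))
E
```

```text
[[ 0.7132  0.1964]
 [ 0.6738 -0.1185]
 [ 0.3787 -0.0822]
 [ 0.4183  0.2311]]
[np.float64(0.31735331132790406), np.float64(0.29733836819807563), np.float64(0.31577364449645684), np.float64(0.29696804433830015)]
board [0.54601775 0.05667461] -0.12261689743413287 -7.025430719964307 [[ 0.1489  0.1591]
 [ 0.1483 -0.1583]
 [-0.1491 -0.1583]
 [-0.1481  0.1575]]
73 [275.34246575 214.61643836]
rA [0.6647 0.0735 0.108 ] board [0.1158 0.0312]
rB [0.49   0.1024 0.108 ] board [-0.0612  0.0385]
rC [0.4264 0.0045 0.108 ] board [-0.1123 -0.0664]
top [0.6145 0.1045 0.106 ] board [0.0621 0.0558]
onA [0.5529 0.1151 0.1   ] board [-0.0003  0.0588]
onB [ 0.5422 -0.0085  0.1   ] board [ 0.0041 -0.0651]
[[-0.894  0.448 -0.001]
 [ 0.448  0.894 -0.001]
 [ 0.    -0.001 -1.   ]]
```

```bash
cat >> h.py <<'E'
import json
def B():
    b=json.load(open('b.json')); t=b['th']
    return np.array(b['bc']),np.array([[np.cos(t),-np.sin(t)],[np.sin(t),np.cos(t)]])
E
python3 - <<'E'
from h import *
c=cam('top'); bc,Rb=B()
f=lambda p:[160+(p[0]-.98)/2.96,165+(p[1]-.98)/2.96]
for z,ps in((.065,[(84,46),(31,338)]),(.03,[(765,143),(733,436)])):
    print(((px2w(c,[f(p) for p in ps],z)[:,:2]-bc)@Rb).round(4))
s=cam('scene')
for n,b,z in(('rA',(.1158,.0312),.108),('rB',(-.0612,.0385),.108),('rC',(-.1123,-.0664),.108),('top',(.0621,.0558),.112),('onB',(.0041,-.0651),.1),('c',(.15,.16),.09),('c2',(.15,-.16),.09)):
    w=np.r_[Rb@np.array(b)+bc,z]; p=w2px(s,w)[0]; print(n,(p-[230,165])*3.8)
# moves from current pose to given board point
E
```

```text
[[ 0.1322  0.3057]
 [-0.1316  0.3049]]
[[ 0.131  -0.305 ]
 [-0.1301 -0.3052]]
rA [533.15165213 271.68012722]
rB [398.16057604 154.91653768]
rC [263.38612834 172.04411593]
top [511.18111105 220.02094901]
onB [351.36985776 253.03666181]
c [673.87645912 245.71924934]
c2 [374.73529674 418.96364008]
```

```bash
cat > d.py <<'E'
import sys
from h import *
from rig import robot
o=robot.get_obs(); bc,Rb=B()
M=R.from_euler('xyz',o['ee_rot']).as_matrix(); p=np.array(o['tcp_pos'])
bb=(p[:2]-bc)@Rb
ang=np.degrees(np.arctan2(M[1,1],M[0,1])); b=np.degrees(np.arctan2(Rb[1,0],Rb[0,0]))
print('t',round(o['t'],2),'board mm',(bb*1e3).round(1),'z',p[2].round(4),'turn',round(ang-b,2),'F',np.round(o['force'],1),'w',o['gripper_width'])
for a in sys.argv[1:]:
    x,y,z=map(float,a.split(',')); w=np.r_[Rb@[x/1e3,y/1e3]+bc,z/1e3]
    print(a,(M.T@(w-p)*1e3).round(1))
E
python3 d.py 116,-8,238 116,-8,180
```

```text
t 0.25 board mm [-358.9  371.4] z 0.2385 turn 70.39 F [-1.5  0.8 -0.3] w 0.08799195733012719
116,-8,238 [-5.747e+02 -1.981e+02  5.000e-01]
116,-8,180 [-574.7 -198.1   58.5]
```

>>> play_rows --targets "-36 -12 0 5 16; -72 -25 0 10 16; -108 -37 0 15 16; -144 -50 0 20 16; -180 -62 0 25 16; -216 -74 0 30 16; -252 -87 0 35 16; -288 -99 0 40 16; -324 -112 0 45 16; -360 -124 0 50 16; -396 -136 0 55 16; -432 -149 0 60 16; -468 -161 0 65 16; -504 -174 0 70.4 16; -540 -186 0 70.4 16; -574.7 -198 0 70.4 16; -574.7 -198 20 70.4 16; -574.7 -198 40 70.4 16; -574.7 -198 50 70.4 16; -574.7 -198 50 70.4 16"

```text
t: 1.92
tcp_pos: [0.6593, 0.0349, 0.186]
ee_rot: [-3.137, 0.0, 1.448]
force: [-0.3, 0.2, 0.4]
gripper_width: 0.0162
```

```bash
python3 d.py 116,-8,150 116,-8,95; python3 -c "
from h import *
cam('top','pics/t1.png');cam('wrist','pics/w1.png')
a=cv2.imread('pics/t1.png')[165:325,160:430]; cv2.imwrite('pics/t1z.png',cv2.resize(a,None,fx=2.96,fy=2.96,interpolation=2))"
```

```text
t 1.92 board mm [115.1  -7.8] z 0.186 turn -0.0 F [-0.3  0.2  0.4] w 0.016241658564418417
116,-8,150 [-0.2  1.1 36. ]
116,-8,95 [-0.2  1.3 91. ]
```

View pics/w1.png

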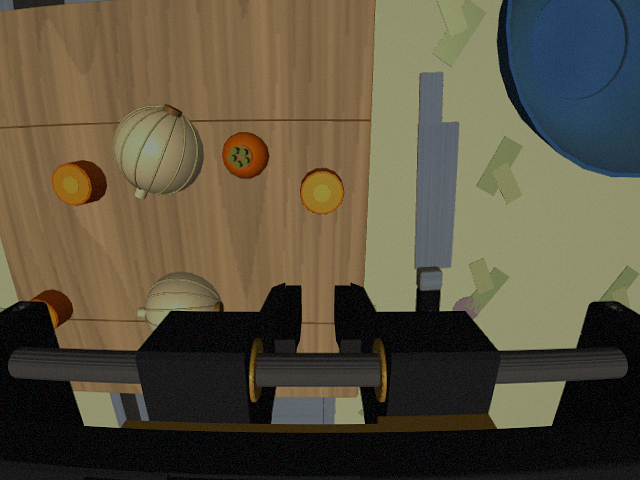

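View pics/t1z.png

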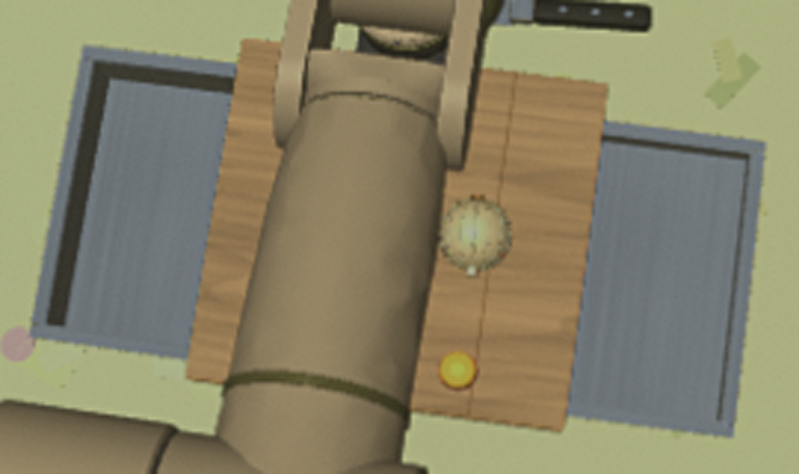

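The wrist view shows round A ahead of the fingers at (322,190) and the carrot top at (245,156), with a clear gap to the onions. I'll cross-check the positions from this camera.

```bash
python3 -c "
from h import *
c=cam('wrist');bc,Rb=B()
for n,p,z in(('rA',(322,191),.108),('rB',(72,184),.108),('top',(243,156),.112),('onA',(160,150),.10)):
    print(n,((px2w(c,[p],z)[0,:2]-bc)@Rb*1e3).round(1))"
```

```text
rA [119.4  33.8]
rB [-57.   39.9]
top [67.4 57.5]
onA [ 6.7 61.6]
```

>>> play_rows --targets "0 3 30 0 16; 0 3 60 0 16; 0 3 80 0 16; 0 3 85 0 16; 0 3 89 0 16; 0 3 90 0 16; 0 3 90 0 16"

```text
t: 2.65
tcp_pos: [0.664, 0.0344, 0.1005]
ee_rot: [3.139, 0.0, 1.448]
force: [-0.6, 0.6, 0.6]
gripper_width: 0.0159
```

```bash
python3 d.py; python3 -c "
from h import *
cam('wrist','pics/w2.png')"
```

```text
t 2.65 board mm [119.9  -7.7] z 0.1005 turn 0.0 F [-0.6  0.6  0.6] w 0.015921728243908178
```

View pics/w2.png

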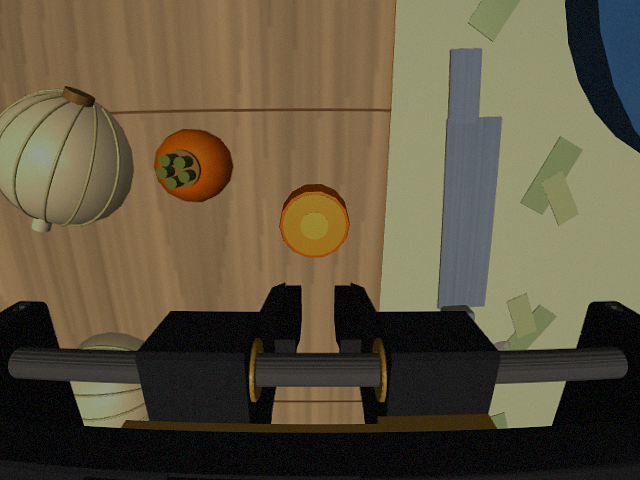

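>>> play_rows --targets "0 0 2 0 16; 3 0 4 0 16; 6 -1 4 0 16; 12 -2 4 0 16; 18 -3 4 0 16; 24 -4 4 0 16; 30 -5 4 0 16; 36 -6 4 0 16; 42 -6 4 0 16; 48 -7 4 0 16; 54 -8 4 0 16; 60 -9 4 0 16; 66 -10 4 0 16; 72 -10 4 0 16; 78 -11 4 0 16; 84 -12 4 0 16; 90 -13 4 0 16; 96 -14 4 0 16; 100 -15 4 0 16; 100 -15 4 0 16"

```text
t: 4.37
tcp_pos: [0.6605, 0.1364, 0.0947]
ee_rot: [-3.141, -0.0, 1.449]
force: [0.2, 0.1, -0.1]
gripper_width: 0.016
```

```bash
python3 d.py; python3 -c "
from h import *
cam('wrist','pics/w3.png')"
```

```text
t 4.37 board mm [103.8  93.1] z 0.0947 turn 0.05 F [ 0.2  0.1 -0.1] w 0.016049696910577088
```

View pics/w3.png

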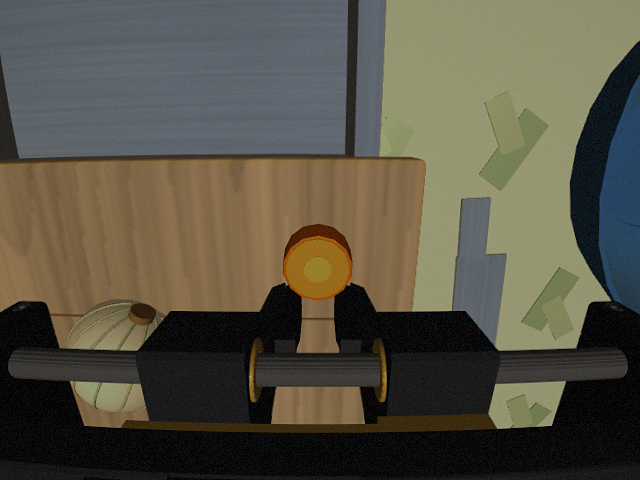

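The round is cradled at (318,265), heading for the pan. I'll continue over the edge, then back off.

>>> play_rows --targets "5 -1 0 0 16; 10 -2 0 0 16; 15 -3 0 0 16; 20 -4 0 0 16; 25 -5 0 0 16; 30 -6 0 0 16; 34 -7 0 0 16; 38 -8 0 0 16; 42 -9 0 0 16; 46 -10 0 0 16; 50 -11 0 0 16; 54 -12 0 0 16; 57 -12 0 0 16; 57 -12 0 0 16; 57 -12 0 0 16; 50 -12 0 0 16; 40 -12 -20 0 16; 40 -12 -50 0 16; 40 -12 -60 0 16; 40 -12 -60 0 16"

```text
t: 6.08
tcp_pos: [0.6548, 0.1762, 0.1577]
ee_rot: [3.136, -0.001, 1.448]
force: [0.2, -0.1, 0.7]
gripper_width: 0.0158
```

```bash
python3 d.py 65,92,150 66,92,96; python3 -c "
from h import *
cam('wrist','pics/w4.png')"
```

```text
t 6.08 board mm [ 93.4 132. ] z 0.1577 turn -0.03 F [ 0.2 -0.1  0.7] w 0.015794900443799643
65,92,150 [-40.  -28.4   7.5]
66,92,96 [-40.  -27.7  61.5]
```

View pics/w4.png

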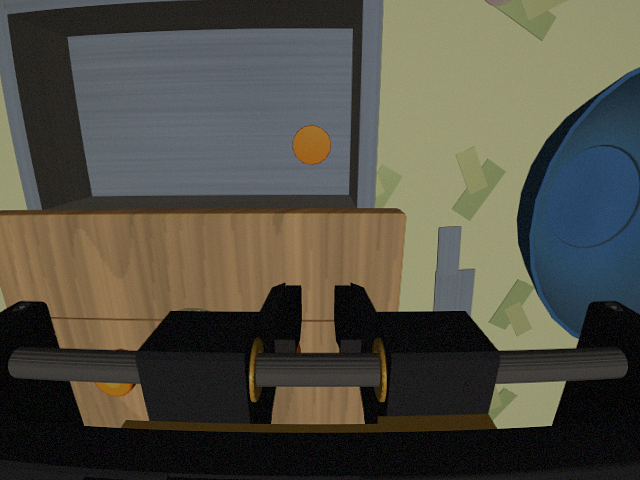

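Round A is in the deep pan at (312,145). Next is round B, so I'm moving behind it to board (−60, 0).

>>> play_rows --targets "-20 -22 -10 0 16; -40 -45 -10 0 16; -60 -68 -10 0 16; -80 -91 -10 0 16; -100 -114 -10 0 16; -120 -137 -10 0 16; -132 -153 -10 0 16; -132 -153 0 0 16; -132 -153 0 0 16; -132 -153 0 0 16"

```text
t: 6.97
tcp_pos: [0.4856, 0.0646, 0.1535]
ee_rot: [-3.139, -0.0, 1.448]
force: [1.4, 0.4, 0.2]
gripper_width: 0.0158
```

```bash
python3 d.py -60,0,97 ; python3 -c "
from h import *
cam('wrist','pics/w5.png')"
```

```text
t 6.97 board mm [-60.9   0.5] z 0.1535 turn -0.0 F [1.4 0.4 0.2] w 0.015780369152631035
-60,0,97 [-0.5  1.1 56.5]
```

View pics/w5.png

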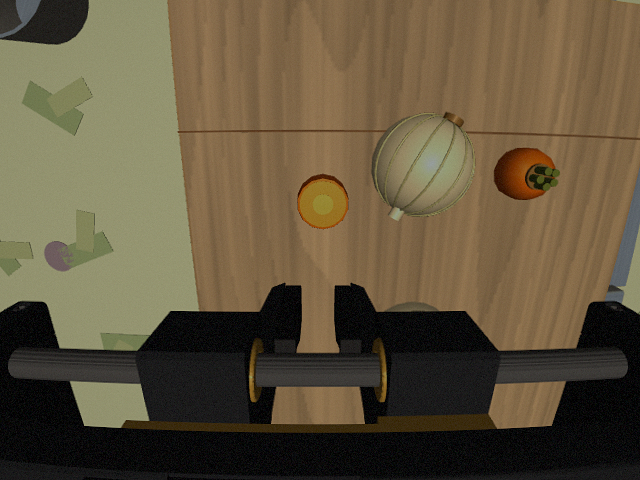

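Round B is centred at (322,202), so I'm descending and pushing with a slight drift away from the onion.

>>> play_rows --targets "0 1 25 0 16; 0 1 45 0 16; 0 1 53 0 16; 0 1 57 0 16; 0 1 58 0 16; 6 1 58 0 16; 12 0 58 0 16; 18 0 58 0 16; 24 -1 58 0 16; 30 -2 58 0 16; 36 -3 58 0 16; 42 -4 58 0 16; 48 -5 58 0 16; 54 -6 58 0 16; 60 -7 58 0 16; 66 -8 58 0 16; 72 -8 58 0 16; 78 -9 58 0 16; 84 -9 58 0 16; 88 -10 58 0 16"

```text
t: 8.68
tcp_pos: [0.4866, 0.1536, 0.0967]
ee_rot: [3.142, -0.0, 1.448]
force: [-0.7, -0.3, -0.7]
gripper_width: 0.0163
```

```bash
python3 d.py ; python3 -c "
from h import *
cam('wrist','pics/w6.png')"
```

```text
t 8.68 board mm [-70.8  88.9] z 0.0967 turn 0.01 F [-0.7 -0.3 -0.7] w 0.01634307386871569
```

View pics/w6.png

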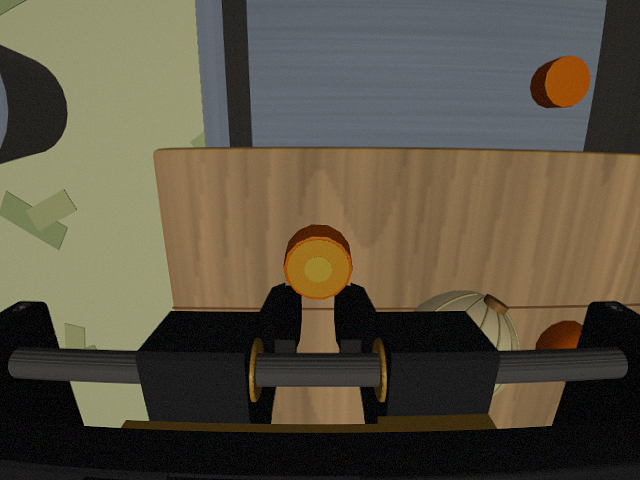

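>>> play_rows --targets "5 1 0 0 16; 10 2 0 0 16; 15 3 0 0 16; 20 5 0 0 16; 25 6 0 0 16; 30 8 0 0 16; 34 9 0 0 16; 38 10 0 0 16; 42 11 0 0 16; 46 12 0 0 16; 50 13 0 0 16; 54 14 0 0 16; 58 15 0 0 16; 61 15 0 0 16; 61 15 0 0 16; 54 15 0 0 16; 44 15 -20 0 16; 44 15 -50 0 16; 44 15 -70 0 16; 44 15 -70 0 16"

```text
t: 10.4
tcp_pos: [0.5084, 0.1943, 0.1708]
ee_rot: [3.135, -0.002, 1.448]
force: [-0.5, 0.2, 1.2]
gripper_width: 0.0158
```

```bash
python3 d.py -111,-105,165; python3 -c "
from h import *
cam('wrist','pics/w7.png')"
```

```text
t 10.4 board mm [-54.2 132. ] z 0.1708 turn -0.04 F [-0.5  0.2  1.2] w 0.01583896541601337
-111,-105,165 [-237.   -56.7    5. ]
```

View pics/w7.png

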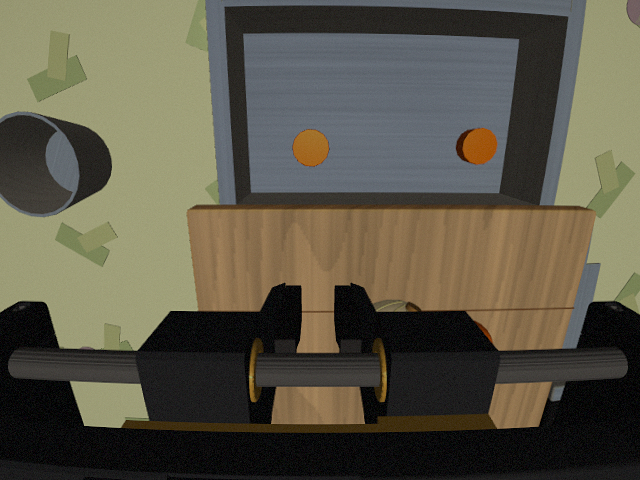

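Both rounds are in the pan at (311,148) and (478,146). Next is round C.

>>> play_rows --targets "-30 -7 0 0 16; -60 -14 0 0 16; -90 -21 0 0 16; -120 -28 0 0 16; -150 -35 0 0 16; -180 -42 0 0 16; -210 -49 0 0 16; -230 -55 0 0 16; -237 -56 5 0 16; -237 -56 15 0 16; -237 -56 15 0 16; -237 -56 15 0 16"

```text
t: 11.45
tcp_pos: [0.4218, -0.0332, 0.1509]
ee_rot: [-3.139, -0.001, 1.448]
force: [0.5, 0.0, 0.1]
gripper_width: 0.0161
```

```bash
python3 d.py -111,-105,97; python3 -c "
from h import *
cam('wrist','pics/w8.png')"
```

```text
t 11.45 board mm [-112.3 -104.4] z 0.1509 turn 0.01 F [0.5 0.  0.1] w 0.016127893486709424
-111,-105,97 [-0.7  1.4 53.8]
```

View pics/w8.png

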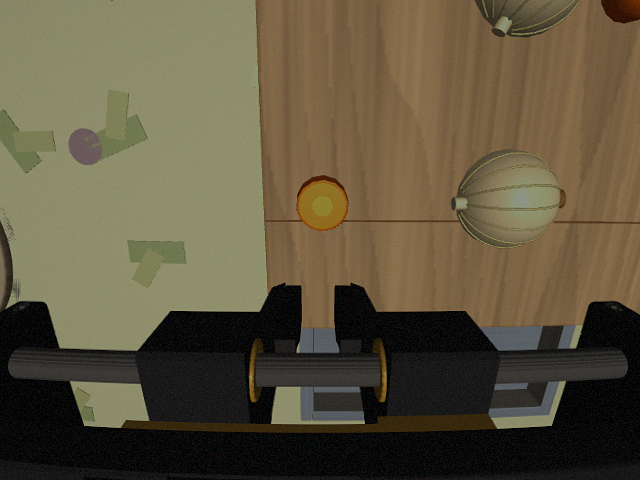

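Round C is centred at (322,204).

>>> play_rows --targets "0 1 25 0 16; 0 1 43 0 16; 0 1 51 0 16; 0 1 54 0 16; 0 1 55 0 16; 6 1 55 0 16; 13 2 55 0 16; 20 3 55 0 16; 28 4 55 0 16; 36 4 55 0 16; 44 5 55 0 16; 52 6 55 0 16; 60 6 55 0 16; 68 7 55 0 16; 76 8 55 0 16; 84 8 55 0 16; 92 9 55 0 16; 100 10 55 0 16; 108 10 55 0 16; 114 11 55 0 16"

```text
t: 13.17
tcp_pos: [0.447, 0.0791, 0.0967]
ee_rot: [-3.141, -0.0, 1.448]
force: [1.5, -0.0, 0.8]
gripper_width: 0.0161
```

```bash
python3 d.py ; python3 -c "
from h import *
cam('wrist','pics/w9.png')"
```

```text
t 13.17 board mm [-101.    10.1] z 0.0967 turn 0.01 F [ 1.5 -0.   0.8] w 0.016125315881105037
```

View pics/w9.png

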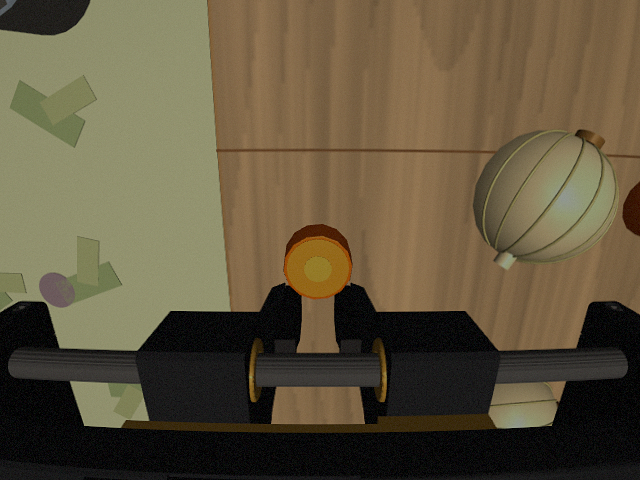

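>>> play_rows --targets "6 1 0 0 16; 14 1 0 0 16; 22 2 0 0 16; 30 2 0 0 16; 38 3 0 0 16; 46 3 0 0 16; 54 4 0 0 16; 62 4 0 0 16; 70 5 0 0 16; 78 5 0 0 16; 86 6 0 0 16; 94 6 0 0 16; 100 6 0 0 16; 105 6 0 0 16; 110 6 0 0 16; 114 6 0 0 16; 118 6 0 0 16; 122 6 0 0 16; 126 6 0 0 16; 130 6 0 0 16"

```text
t: 14.88
tcp_pos: [0.469, 0.2067, 0.0967]
ee_rot: [3.142, 0.0, 1.448]
force: [-0.2, -1.0, -0.1]
gripper_width: 0.0158
```

>>> play_rows --targets "4 0 0 0 16; 8 0 0 0 16; 10 0 0 0 16; 10 0 0 0 16; 3 0 0 0 16; -7 0 -20 0 16; -7 0 -50 0 16; -7 0 -75 0 16; -7 0 -75 0 16"

```text
t: 15.63
tcp_pos: [0.4699, 0.1991, 0.1762]
ee_rot: [3.134, -0.002, 1.448]
force: [1.2, -0.2, 1.2]
gripper_width: 0.0161
```

```bash
python3 d.py 66,96,175; python3 -c "
from h import *
cam('wrist','pics/w10.png')"
```

```text
t 15.63 board mm [-93.  132.1] z 0.1762 turn -0.03 F [ 1.2 -0.2  1.2] w 0.01613239098595141
66,96,175 [-36.  159.    2.4]
```

View pics/w10.png

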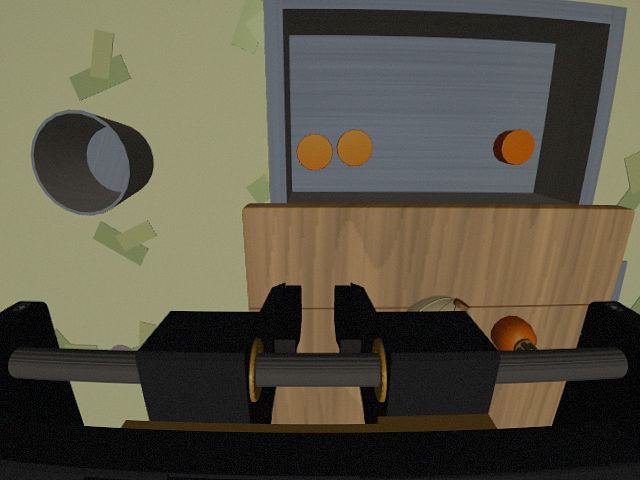

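All three rounds lie in the pan, at (315,152), (354,148) and (515,147). The carrot top is next. I'll check whether the wrist can turn 180°, so the camera faces the push direction.

```bash
python3 -c "
from rig import robot
print(robot.get_obs()['joints'].round(2))"
```

```text
[ 0.17  0.34  1.64 -0.    1.16  0.29]
```

Turning 180° would pass joint 6's range, so I'll push with the other side of the same two-finger cradle. I'm moving behind the carrot top at (66,97) now.

>>> play_rows --targets "-4 20 0 0 16; -8 40 0 0 16; -12 60 0 0 16; -16 80 0 0 16; -20 100 0 0 16; -26 120 0 0 16; -30 140 0 0 16; -34 155 0 0 16; -35 159 10 0 16; -35 159 25 0 16; -35 159 25 0 16; -35 159 25 0 16"

```text
t: 16.68
tcp_pos: [0.6204, 0.1453, 0.1451]
ee_rot: [-3.138, 0.001, 1.448]
force: [-1.2, 0.5, 0.7]
gripper_width: 0.0163
```

```bash
python3 d.py 66,97,97; python3 -c "
from h import *
cam('wrist','pics/w11.png');cam('scene','pics/s11.png')
a=cv2.imread('pics/s11.png')[165:315,230:440]; cv2.imwrite('pics/s11z.png',cv2.resize(a,None,fx=3.8,fy=3.8,interpolation=2))"
```

```text
t 16.68 board mm [63.  97.1] z 0.1451 turn 0.0 F [-1.2  0.5  0.7] w 0.01633371271874904
66,97,97 [-0.   3.2 48.1]
```

View pics/s11z.png

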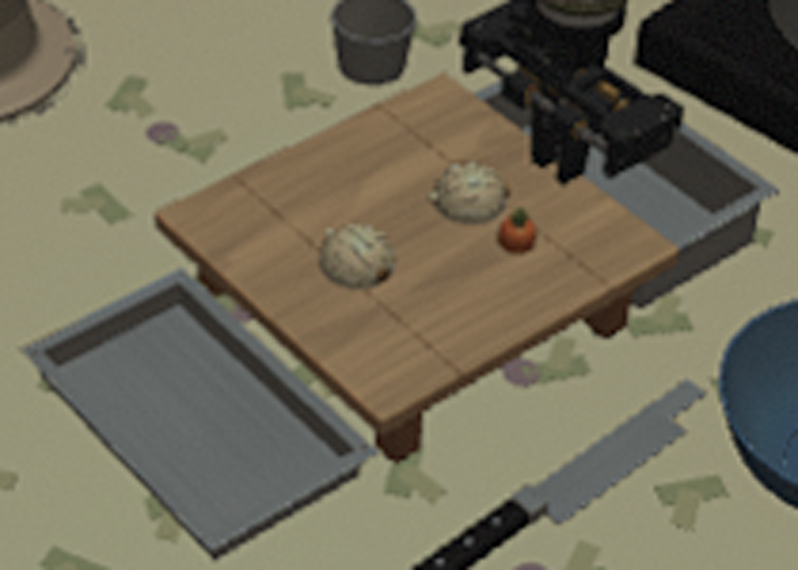

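>>> play_rows --targets "0 3 20 0 16; 0 3 36 0 16; 0 3 44 0 16; 0 3 47 0 16; 0 3 48 0 16; 0 3 48 0 16; -3 3 48 0 16; -6 3 48 0 16; -6 3 48 0 16"

```text
t: 17.53
tcp_pos: [0.624, 0.1383, 0.0993]
ee_rot: [3.141, 0.0, 1.448]
force: [0.1, -0.4, -0.5]
gripper_width: 0.0161
```

```bash
python3 d.py; python3 -c "
from h import *
cam('scene','pics/s12.png')
a=cv2.imread('pics/s12.png')[190:265,310:430]; cv2.imwrite('pics/s12z.png',cv2.resize(a,None,fx=6,fy=6,interpolation=2))"
```

```text
t 17.53 board mm [67.4 90.6] z 0.0993 turn -0.03 F [ 0.1 -0.4 -0.5] w 0.0161475497052071
```

View pics/s12z.png

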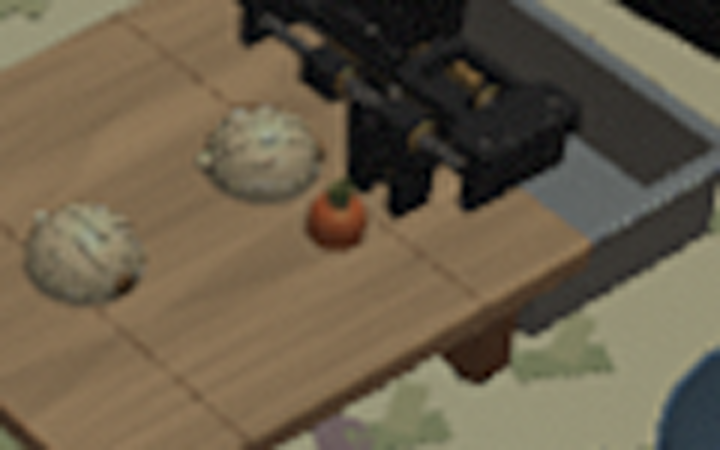

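It's aligned behind the carrot top. I'm pushing towards −y slowly, drifting +x past the onions.

>>> play_rows --targets "-3 -1 1 0 16; -6 -1 2 0 16; -10 -1 2 0 16; -14 -1 2 0 16; -18 0 2 0 16; -23 1 2 0 16; -28 2 2 0 16; -33 3 2 0 16; -38 4 2 0 16; -43 5 2 0 16; -48 6 2 0 16; -53 7 2 0 16; -58 8 2 0 16; -63 9 2 0 16; -68 10 2 0 16; -72 11 2 0 16; -72 11 2 0 16"

```text
t: 19.0
tcp_pos: [0.6261, 0.0653, 0.0967]
ee_rot: [3.141, 0.0, 1.447]
force: [-0.1, 0.2, -0.2]
gripper_width: 0.0161
```

```bash
python3 d.py; python3 -c "
from h import *
cam('scene','pics/s13.png');cam('top','pics/t13.png')
a=cv2.imread('pics/s13.png')[165:315,230:440]; cv2.imwrite('pics/s13z.png',cv2.resize(a,None,fx=3.8,fy=3.8,interpolation=2))"
```

```text
t 19.0 board mm [78.4 18.3] z 0.0967 turn -0.05 F [-0.1  0.2 -0.2] w 0.016122124985517072
```

View pics/s13z.png

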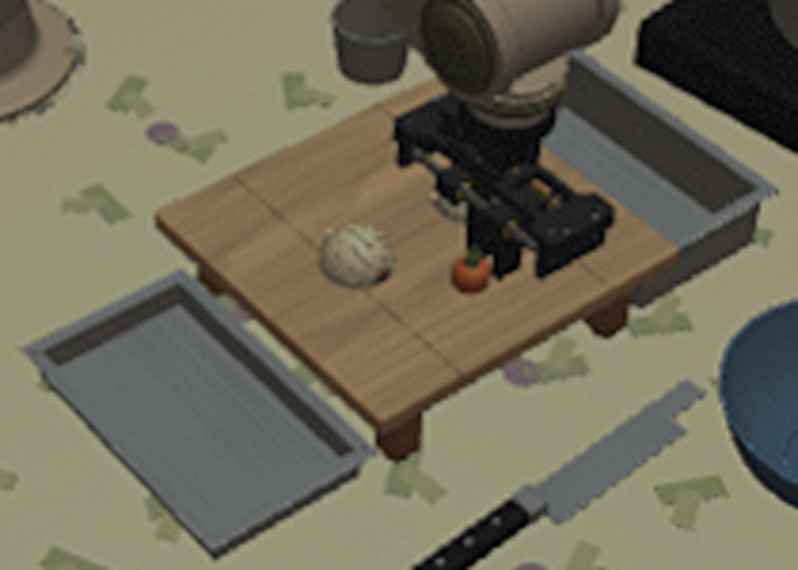

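```bash
python3 -c "
from h import *
c=cam('scene');bc,Rb=B()
for p in ((471,273),):
  print(((px2w(c,[[230+p[0]/3.8,165+p[1]/3.8]],.101)[0,:2]-bc)@Rb*1e3).round(1))
print(((px2w(c,[[230+518/3.8,165+233/3.8]],.101)[0,:2]-bc)@Rb*1e3).round(1))"
```

```text
[81.5 -4.2]
[68.8 58.5]
```

The piece is still in the cradle at about (78, −6), so I'll continue straight.

>>> play_rows --targets "-3 0 0 0 16; -8 0 0 0 16; -14 1 0 0 16; -20 1 0 0 16; -26 2 0 0 16; -32 2 0 0 16; -38 3 0 0 16; -44 3 0 0 16; -50 3 0 0 16; -56 3 0 0 16; -62 3 0 0 16; -68 3 0 0 16; -74 3 0 0 16; -80 3 0 0 16; -86 3 0 0 16; -92 3 0 0 16; -98 3 0 0 16; -104 3 0 0 16; -110 3 0 0 16; -110 3 0 0 16"

```text
t: 20.82
tcp_pos: [0.6153, -0.0446, 0.0967]
ee_rot: [3.142, 0.0, 1.447]
force: [0.9, 0.0, -1.2]
gripper_width: 0.0157
```

```bash
python3 d.py; python3 -c "
from h import *
cam('scene','pics/s14.png')
a=cv2.imread('pics/s14.png')[165:315,230:440]; cv2.imwrite('pics/s14z.png',cv2.resize(a,None,fx=3.8,fy=3.8,interpolation=2))"
```

```text
t 20.82 board mm [ 81.2 -92. ] z 0.0967 turn -0.06 F [ 0.9  0.  -1.2] w 0.015748137208604646
```

View pics/s14z.png

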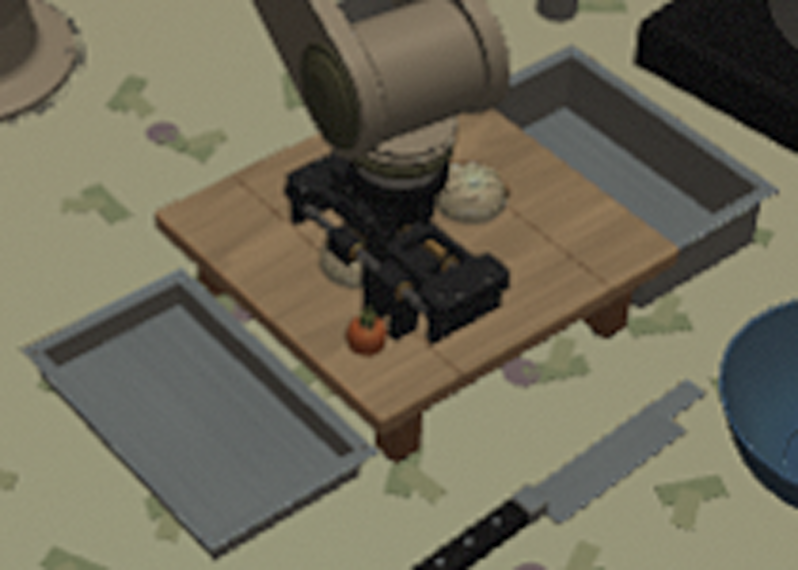

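>>> play_rows --targets "-4 0 0 0 16; -9 0 0 0 16; -14 0 0 0 16; -19 0 0 0 16; -24 0 0 0 16; -29 0 0 0 16; -33 0 0 0 16; -36 0 0 0 16; -39 0 0 0 16; -42 0 0 0 16; -45 0 0 0 16; -48 0 0 0 16; -51 0 0 0 16; -54 0 0 0 16; -57 0 0 0 16; -60 0 0 0 16; -60 0 0 0 16; -60 0 0 0 16"

```text
t: 22.37
tcp_pos: [0.6081, -0.1031, 0.0967]
ee_rot: [-3.142, -0.0, 1.448]
force: [-0.3, -0.3, 0.4]
gripper_width: 0.0159
```

```bash
python3 d.py; python3 -c "
from h import *
cam('scene','pics/s15.png')
a=cv2.imread('pics/s15.png')[165:315,230:440]; cv2.imwrite('pics/s15z.png',cv2.resize(a,None,fx=3.8,fy=3.8,interpolation=2))"
```

```text
t 22.37 board mm [  81.1 -151. ] z 0.0967 turn -0.02 F [-0.3 -0.3  0.4] w 0.015905091214289905
```

View pics/s15z.png

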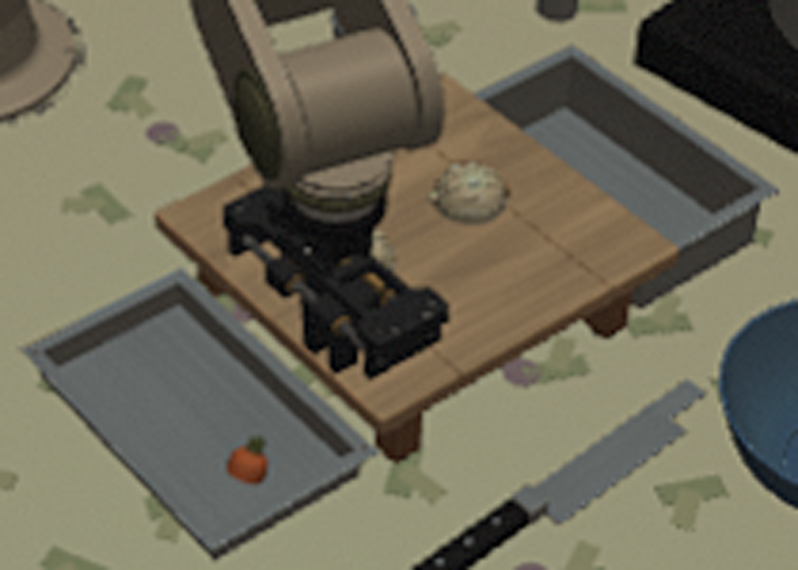

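The carrot top landed in the tray, at zoom (248,463). I'm raising the arm, moving it aside for a clear final view.

>>> play_rows --targets "4 0 -5 0 16; 6 0 -30 0 16; 6 0 -60 0 16; 6 0 -90 0 16; 6 0 -120 0 16; -10 -30 -140 0 16; -30 -60 -150 0 16; -60 -90 -150 0 16; -90 -120 -150 0 16; -120 -150 -150 0 16; -150 -170 -150 0 16; -180 -180 -150 0 16; -180 -180 -150 0 16; -180 -180 -150 0 16"

```text
t: 23.58
tcp_pos: [0.407, -0.2602, 0.2472]
ee_rot: [3.141, 0.0, 1.446]
force: [0.9, 0.9, -0.3]
gripper_width: 0.016
```

```bash
python3 d.py; python3 -c "
from h import *
c=cam('scene','pics/s16.png');cam('top','pics/t16.png')
a=cv2.imread('pics/t16.png')[165:325,160:430]; cv2.imwrite('pics/t16z.png',cv2.resize(a,None,fx=2.96,fy=2.96,interpolation=2))
a=cv2.imread('pics/s16.png')[165:315,230:440]; cv2.imwrite('pics/s16z.png',cv2.resize(a,None,fx=3.8,fy=3.8,interpolation=2))"
```

```text
t 23.58 board mm [ -99.3 -331.5] z 0.2472 turn -0.15 F [ 0.9  0.9 -0.3] w 0.016034005543635835
```

View pics/t16z.png

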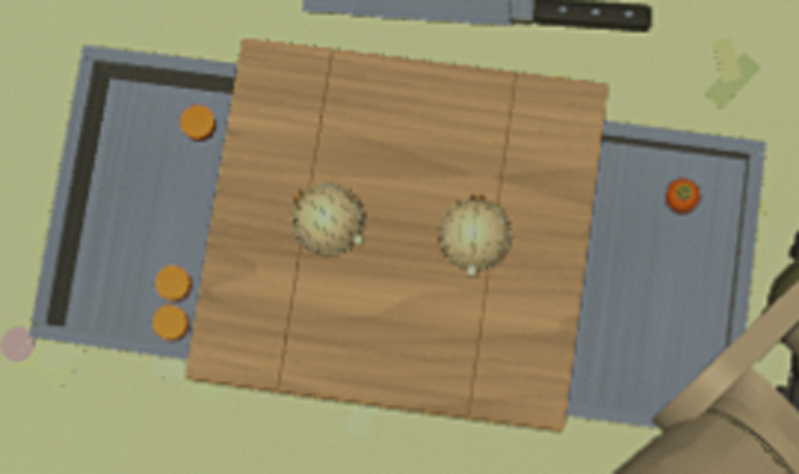

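View pics/s16z.png

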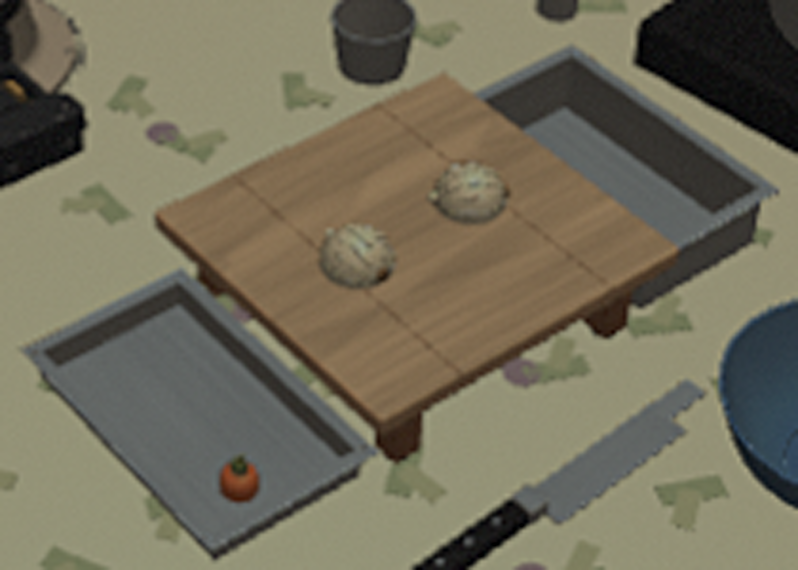

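All four pieces are in their pans and the onions are still at (329,219) and (476,233). I'm handing in.

```bash
python3 -c "
from h import *
c=cam('top');bc,Rb=B()
for p,z in(((197,122),.021),((172,283),.021),((170,323),.021),((683,194),.02)):
    print(((px2w(c,[[160+p[0]/2.96,165+p[1]/2.96]],z)[0,:2]-bc)@Rb*1e3).round(1))
from rig import robot
print(np.abs(robot.get_obs()['qvel']).max()); print(robot.sign_off())"
```

```text
[ 85.3 201.1]
[-62.6 198.8]
[-98.1 194.6]
[  76.8 -239.4]
0.008200468359471656
the job is handed in; nothing more can be done
None
```

I swept the three carrot rounds off the left end of the board into the deep pan. The carrot top went off the right end into the shallow tray. Each piece was pushed between two slightly open fingertips held just above the board, and none was lifted. I handed the job in at about 24 s; no verdict was reported.

Last checks from the cameras before hand-in:

| Piece | Board x, y (mm) | Container centre, board x, y (mm) |
|---|---|---|
| Round 1 | 85, 201 | deep pan 0, about 226 |
| Round 2 | −63, 199 | deep pan 0, about 226 |
| Round 3 | −98, 195 | deep pan 0, about 226 |
| Carrot top | 77, −239 | shallow tray 0, about −226 |

- **Position:** all four are well inside the judged limits. The carrot top is standing on its base.
- **Left alone:** both onion halves are at the same pixels as at the start. The knife and cup look unmoved. The final views I looked at did not cover the grater or peeler, and barely showed the shaker, but the arm never went near them at low height.
- **Arm:** it was clear of everything and nearly still, and the wrist force read about 1 N, which is only noise.
- **Disagreement:** the cameras differed by about 3 mm in board x. I allowed for this when lining up each push.

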